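# Find the clear thermowell with a depth gauge

## Task

Two of the three thermowells in the front row of the dry-block heater still have a spacer left at the bottom; find the one that is clear, about 50 mm deep, with the depth gauge. Stand the gauge's base flat on the block over a well, slide the rod down gently until you feel it bottom, and judge by how much rod stays exposed; if it stops short, try another well. Leave the gauge standing flat over the clear well with its rod bottomed, so that the reading can be checked, and do not disturb the other things on the table.

Things in the scene. Friction and masses are not known exactly. Their poses are not given: they have to be found in the camera images.
- heater: dry-block heater, a white box 153 mm deep (x), 192 mm wide (y), 78 mm high, fixed to the table; its top face is a flat bare aluminium block. Origin on the table under the middle of the block; x points to its back, the control panel is at its front. Three capped vials, sunk in the block 55 mm behind the row of wells, stand 17 mm above the top face
- well_0 (a point): centre of the mouth of the left (+y of the heater) thermowell, in the plane of the heater's flat top face, 78 mm above the table; z points up out of the well. Straight blind bore 11 mm wide. The three wells look alike, 50 mm apart in a row. One of them, a different one each time, is clear, about 50 mm deep (47 to 53); the two others hold a spacer deep down and are only 24 to 36 mm deep
- well_1 (a point): centre of the mouth of the middle thermowell, in the plane of the heater's flat top face, 78 mm above the table; z points up out of the well. Straight blind bore 11 mm wide. The three wells look alike, 50 mm apart in a row. One of them, a different one each time, is clear, about 50 mm deep (47 to 53); the two others hold a spacer deep down and are only 24 to 36 mm deep
- well_2 (a point): centre of the mouth of the right (-y of the heater) thermowell, in the plane of the heater's flat top face, 78 mm above the table; z points up out of the well. Straight blind bore 11 mm wide. The three wells look alike, 50 mm apart in a row. One of them, a different one each time, is clear, about 50 mm deep (47 to 53); the two others hold a spacer deep down and are only 24 to 36 mm deep
- gauge_knob (a point): centre of the dark knurled knob on top of the depth gauge's rod, where the gauge is taken from above: a cylinder 22 mm wide and 22 mm high; z points up. Lifting by the knob first draws the rod up to its top stop, then the base hangs from it and comes along (base 230 to 320 g, rod and knob 60 g)
- gauge_shaft: the depth gauge's rod: steel, 8 mm thick, ringed every 5 mm; origin at its rounded tip, 98 mm below the knob's centre; z points up along the rod. It slides in the base
- gauge_foot (a point): centre of the flat underside of the depth gauge's loose steel base: a disc 46 mm wide, 9 mm thick at its rim, with a guide tube 16 mm wide that ends 26 mm above the underside; z points up. With the rod at its top stop, as at the start, the tip is level with this point and the knob's centre 98 mm above it
- gauge_rod (a joint): how far the rod's tip stands out below the base's underside (m): 0 at the top stop, 0.058 at most; the bare rod between guide tube and knob is 61 mm less this. Friction of about 1.5 N holds the rod where it is left; it moves down when the base stands on something and the knob is pushed
- gauge: the depth gauge as a whole (base, rod, knob; 109 mm tall with the rod up); origin at the centre of the base's underside, z up
- label_tape: roll of yellow label tape lying flat, 55 mm across, 19 mm high; origin under its centre; a bystander
- timer: white bench timer, 60x62x29 mm; origin under its centre; a bystander
Things that resemble listed ones, but are neither listed nor needed, are in the scene too. Leave any red look-alike of the gauge alone.

How it is judged:
By the outcome, as a careful person would: the job done as asked, in the order asked, and still so for the second after the job is handed in, with the robot touching nothing.
It also fails if it takes over 64 s, if anything falls off the work surface, if the arm or the gripper's body presses on something with over 40 N, if the wrist force passes 120 N, or if a joint passes its speed limit or range.

## Robot

A 7-joint arm with a two-finger parallel gripper is mounted at the origin on a cart in front of the work surface, level with it; the furniture and walls round the work are solid. World frame = base frame: x ahead of the robot, y to its left, z up, the work surface at z = 0. Lengths are in m, angles in rad, forces in N, time in s.
With the tool pointing down it reaches from about 0.4 to 0.875 m from the base axis. Payload 6.5 kg.
Tool frame: the origin (TCP) lies at the very end of the fingers, on their centre line; the grasp point (between the pads) lies manip.hold_point_z behind it (manip.hold_point_z is the distance from the TCP to the grasp point, in m); z points along the fingers, y is the line along which they close (so a half turn about z gives the same grasp; the last joint's range is limited). The gripper opens to 85 mm and grips with 20 to 120 N. Pads are 22 mm wide; open, the fingers measure 114 mm over their backs; the gripper's body (76 mm by 85 mm) begins 54 mm behind the grasp point. The pads swing forward as they close: fully open they stand 13 mm farther back than shut.
Start: joints at [1.062, 0.536, -0.004, 1.538, 0.003, 1.067, -0.071], TCP at [0.279, -0.587, 0.231] pointing down, gripper open.
Joint ranges: [-2.7, 2.7], [-0.37, 2.16], [-1.27, 1.26], [0.24, 2.4], [-1.31, 4.45], [0.19, 1.91], [-2.76, 2.76]. Speed limits (rad/s): [2.39, 2.39, 3.14, 3.14, 3.14, 3.14, 3.14].

## Interface

Orientations are given as a unit quaternion [w, x, y, z].
In Python, from plant import manip gives the robot as it stands.
- The arm moves only by the shell command python3 -m pendant 'ROWS' [OPENING] [FORCE]. ROWS is JSON, a list of rows, each an object of numbers: "dx", "dy", "dz": the shift along the tool's x, y, z in m; "wx", "wy", "wz": the turn, a rotation vector about the tool's x, y, z in degrees. In form: [{"dx": .., "dy": .., "dz": .., "wx": .., "wy": .., "wz": ..}, ...]. A call has exactly 8 rows; each row is the pose to reach, as a shift and turn from the pose commanded when the call began, along the tool's axes at that moment; what a row does not reach only later rows make up. A row lasts 1/12 s, in which the tool goes at most 41.7 mm and 7.16 degrees, less where a joint would pass 70% of its speed; a pose out of reach is approached as far as the arm can. A call with a gripper value outside its range is refused whole. OPENING is the closure in counts, from 0 (fully open) to 255 (shut), set as the call begins (- or left out, the last holds). The fingers move at their own pace and stop on an object; FORCE is the grip in N (left out, the last holds). Time passes only in rows, so rows that repeat a pose let the fingers close, or fill a call up. It gives the time, the measured TCP pose, the force, the opening and the grip force at its end, in the units of the state.
- manip.read_state(): the state, without advancing time (a new reading comes with each control period).
- manip.camera(name): name is "scene" or "side" or "wrist"; returns (picture, depth): 384x512x3 uint8, red, green, blue; 384x512 float32, m along the optical axis (not along the pixel's ray), 0 where there is no reading.
- manip.get_calibration(name): a dict with "K" (3x3 intrinsics, pixels), "R" (3x3) and "t" (3): a world point X has camera coordinates R X + t. Camera axes: x right, y down, z forward; pixel columns grow to the right and rows downward; lengths in m; the calibration is good to about 2 mm. A picture is of the moment at which its call begins: read the wrist's pose just before it. get_calibration takes no time and is no camera call; for the wrist camera it gives the pose at the moment of the call.
- manip.job_done(): hands the job in; it is judged then, once.
Trained networks look in the newest picture that a camera, given by its name, has taken for a name from the list of things; names that differ only in an ending like _2 or _b are one class to them, and where a whole thing is asked for, a point or a joint stands for the part that bears it (a point fixed in the world has none). Each returns a list of dicts, best first, with "p" (0 to 1); they miss things now and then, are a little off and sometimes report something else, mostly with a low value. They report only what shows in the picture. A call takes as long as a camera call. They do not tell look-alikes from the thing itself.
- manip.recognise(camera, name): "point" ([x, y, z] in m, in world coordinates, good to about 4 mm: the middle of the surface that is visible of it).
- manip.silhouettes(camera, name): "region" (384x512 bool, what is visible of it).
- manip.mark_of(camera, name): "point" ([x, y, z] in m, in world coordinates, good to about 4 mm: a listed point, or the origin of a listed thing).
The state is a dict: "t": time; "joints": joint angles; "qd": joint speeds; "tau": joint torques, N m; "position": TCP position; "tool_rot": TCP orientation; "force": force on the tool from outside, world axes, zero at the start; "ft_torque": the same for the moment, N m; "grip_width": finger opening in m; "grip_force": force on a finger pad.
Only numpy, scipy, OpenCV 4.12 (cv2) and the standard library are available. Lean on these libraries where they do the work, as an engineer would, in place of code of your own. Each camera call takes 0.05 s, during which the arm holds its last target. There are 200 camera calls.

## Working session

There is one attempt and no reset: what is moved stays moved. The work goes in short steps, Python scripts to look and compute and a shell command to move; the robot and the scene stay as the last step left them, time stands still between calls to the robot, and variables do not carry over. Pictures are saved under pics/ and viewed, at most 10 in all, crops included, and the job is handed in when it is done.

```bash
ls; mkdir -p pics; cat > h.py <<'E'
import numpy as np,cv2
from plant import manip
def save(name,img): cv2.imwrite('pics/'+name,img[:,:,::-1])
def px(cam,P):
    c=manip.get_calibration(cam); q=np.array(c['R'])@np.array(P)+np.array(c['t']); u=np.array(c['K'])@q; return (u[:2]/u[2]).round().astype(int)
E
python3 - <<'E'
from h import *
s=manip.read_state(); print(s['t'],s['position'],s['tool_rot'],s['grip_width'],manip.hold_point_z)
ims=[]
for c in ('scene','side'):
    im,d=manip.camera(c); ims.append(im)
    for n in ('gauge_knob','gauge_foot','well_0','well_1','well_2','label_tape','timer','heater'):
        for r in manip.mark_of(c,n)[:4]:
            if r['p']>.2: print(c,n,round(r['p'],2),np.round(r['point'],3),px(c,r['point']))
save('a.png',cv2.resize(ims[0],(800,600))); save('b.png',cv2.resize(ims[1],(800,600)))
E
```

```text
pics
0.0 [ 0.27821772 -0.58673693  0.23040314] [-8.30538653e-04  9.75577583e-01  2.19653415e-01 -2.58011354e-04] 0.08548035480819935 0.0187
scene gauge_knob 0.57 [0.497 0.103 0.101] [212 198]
scene gauge_knob 0.57 [ 0.386 -0.333  0.098] [356 169]
scene gauge_foot 0.72 [0.497 0.104 0.   ] [213 220]
scene gauge_foot 0.66 [ 0.388 -0.329  0.002] [349 190]
scene well_0 0.93 [ 0.524 -0.268  0.076] [311 155]
scene well_0 0.9 [ 0.532 -0.319  0.073] [323 149]
scene well_0 0.87 [ 0.514 -0.223  0.081] [302 160]
scene well_1 0.93 [ 0.524 -0.268  0.076] [311 155]
scene well_1 0.9 [ 0.532 -0.319  0.073] [323 149]
scene well_1 0.87 [ 0.514 -0.223  0.081] [302 160]
scene well_2 0.93 [ 0.524 -0.268  0.076] [311 155]
scene well_2 0.9 [ 0.532 -0.319  0.073] [323 149]
scene well_2 0.87 [ 0.514 -0.223  0.081] [302 160]
scene label_tape 0.52 [ 0.361 -0.194 -0.002] [319 213]
scene timer 0.78 [0.411 0.318 0.001] [159 271]
scene timer 0.56 [ 0.528 -0.318  0.076] [323 148]
scene heater 0.57 [ 0.541 -0.266 -0.   ] [306 168]
side gauge_foot 0.47 [ 0.387 -0.336 -0.002] [270 290]
side well_0 0.89 [ 0.516 -0.27   0.072] [309 241]
side well_0 0.79 [ 0.515 -0.225  0.076] [302 230]
side well_1 0.89 [ 0.516 -0.27   0.072] [309 241]
side well_1 0.79 [ 0.515 -0.225  0.076] [302 230]
side well_2 0.89 [ 0.516 -0.27   0.072] [309 241]
side well_2 0.79 [ 0.515 -0.225  0.076] [302 230]
side label_tape 0.66 [ 0.412  0.32  -0.001] [219 171]
side timer 0.52 [ 0.411  0.318 -0.003] [219 172]
side heater 0.76 [ 0.548 -0.265 -0.002] [317 260]
```

View pics/a.png

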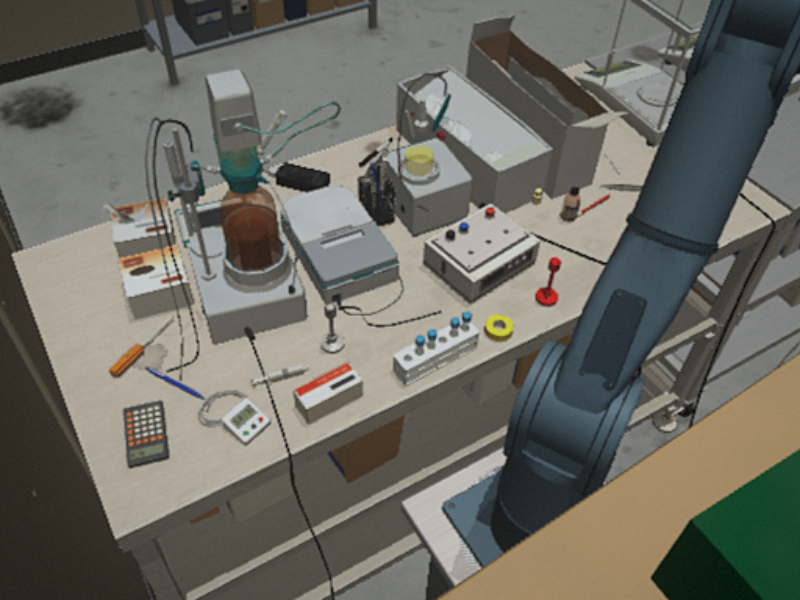

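View pics/b.png

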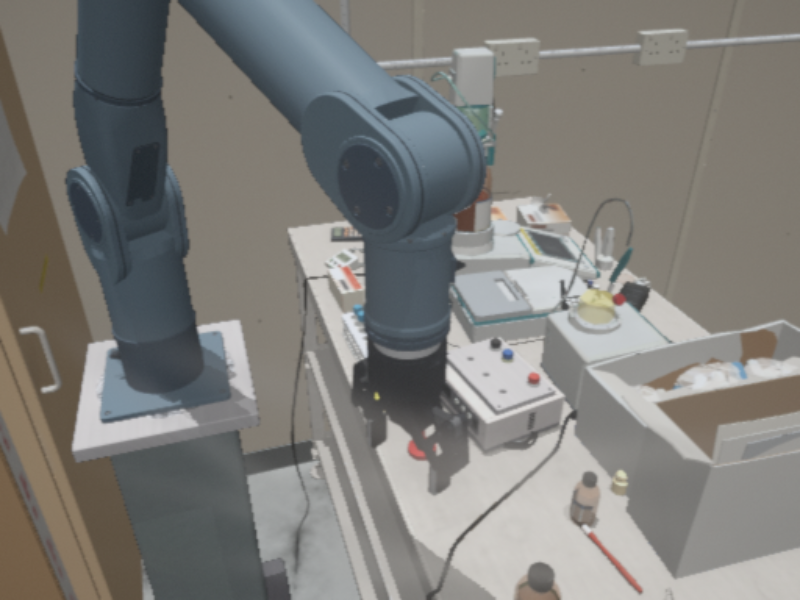

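The steel gauge at (331,330) of the enlarged scene picture (knob at raw pixel (212,198)) is the wanted one. The red one at (549,280), raw (356,169), is the look-alike. The heater is at (480,250), with wells at raw (302,160), (311,155) and (323,149).

```bash
python3 - <<'E'
from h import *
im,d=manip.camera('scene'); c=manip.get_calibration('scene')
K,R,t=[np.array(c[k]) for k in 'KRt']
v,u=np.mgrid[:384,:512]; X=np.stack([(u-K[0,2])/K[0,0]*d,(v-K[1,2])/K[1,1]*d,d],-1)
W=(X-t)@R; np.save('W.npy',W)
g=np.array([.497,.103])
r=np.hypot(W[...,0]-g[0],W[...,1]-g[1])
k=(r<.013)&(W[...,2]>.06)&(d>0); print('knob',W[k].mean(0),W[k].max(0),k.sum())
for a in range(0,360,30):
    A=np.degrees(np.arctan2(W[...,1]-g[1],W[...,0]-g[0]))%360
    print(a,[round(float(W[...,2][(abs(A-a)<15)&(r>lo)&(r<lo+.03)&(d>0)].max(initial=0)),3) for lo in (.03,.06,.09,.12)])
save('c.png',cv2.resize(im[150:250,150:390],(800,333),interpolation=cv2.INTER_CUBIC))
E
```

```text
knob [0.49328268 0.105608   0.09691332] [0.50512815 0.11542087 0.11183978] 77
0 [0.481, 0.479, 0.1, 0.269]
30 [0.473, 0.477, 0.464, 0.509]
60 [0.006, 0.006, 0.098, 0.101]
90 [0.005, 0.006, 0.02, 0.025]
120 [0.005, 0.02, 0.023, 0.054]
150 [0.006, 0.004, 0.056, 0.056]
180 [0.006, 0.049, 0.056, 0.055]
210 [0.004, 0.006, 0.006, 0.053]
240 [0.003, 0.005, 0.006, 0.005]
270 [0.076, 0.066, 0.013, 0.01]
300 [0.075, 0.017, 0.057, 0.078]
330 [0.497, 0.497, 0.48, 0.443]
```

View pics/c.png

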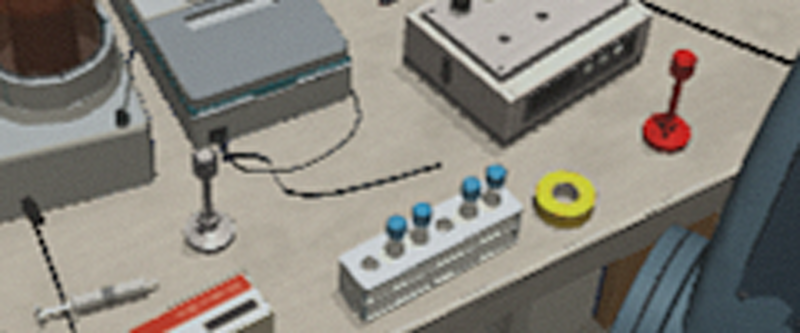

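```bash
python3 - <<'E'
from h import *
W=np.load('W.npy'); g=np.array([.495,.104]); r=np.hypot(W[...,0]-g[0],W[...,1]-g[1])
for lo,hi,rr in ((.2,.7,.15),(.05,.2,.08)):
    m=(W[...,2]>lo)&(W[...,2]<hi)&(r<rr)&(r>.02)
    p=np.argwhere(m); print(m.sum())
    for q in p[::max(1,len(p)//12)]: print(q[::-1],W[tuple(q)].round(3))
E
```

```text
1074
[157  56] [0.634 0.158 0.508]
[162  65] [0.626 0.152 0.485]
[164  70] [0.623 0.15  0.472]
[164  75] [0.623 0.151 0.458]
[188  79] [0.558 0.116 0.475]
[182  83] [0.559 0.132 0.468]
[160  88] [0.622 0.167 0.426]
[164 114] [0.63  0.163 0.337]
[176 133] [0.64  0.134 0.252]
[173 139] [0.622 0.151 0.25 ]
[176 144] [0.63  0.142 0.221]
[175 149] [0.626 0.148 0.209]
[163 157] [0.617 0.189 0.204]
79
[194 185] [0.573 0.123 0.096]
[193 188] [0.567 0.13  0.091]
[194 189] [0.566 0.127 0.086]
[195 190] [0.566 0.124 0.08 ]
[193 192] [0.568 0.131 0.074]
[194 193] [0.563 0.13  0.073]
[196 194] [0.569 0.121 0.058]
[195 196] [0.565 0.127 0.056]
[223 196] [0.511 0.06  0.072]
[192 197] [0.568 0.135 0.053]
[219 197] [0.525 0.066 0.057]
[225 197] [0.504 0.057 0.072]
[191 198] [0.566 0.14  0.053]
[232 201] [0.495 0.039 0.053]
```

```bash
python3 - <<'E'
from h import *
W=np.load('W.npy'); g=np.array([.495,.104]); r=np.hypot(W[...,0]-g[0],W[...,1]-g[1])
m=(W[...,2]>.2)&(r<.13)
P=W[m]
for z in np.arange(.2,.62,.03):
    q=P[abs(P[:,2]-z)<.015]
    if len(q): i=np.argmin(np.hypot(*(q[:,:2]-g).T)); print('obst',round(z,2),len(q),q[i].round(3))
im,d=manip.camera('side'); c=manip.get_calibration('side')
K,R,t=[np.array(c[k]) for k in 'KRt']
v,u=np.mgrid[:384,:512]; X=np.stack([(u-K[0,2])/K[0,0]*d,(v-K[1,2])/K[1,1]*d,d],-1)
V=((X-t)@R)[d>0]; D=V[:,:2]-[.278,-.587]; e=np.array([.428,-.903]); f=np.array([.903,.428])
a=D@e; b=D@f
for z in np.arange(.24,.8,.04):
    k=(abs(V[:,2]-z)<.02)&(abs(a)<.2)&(abs(b)<.2)
    if k.any(): print('arm',round(z,2),'radial',a[k].min().round(3),a[k].max().round(3),'tang',b[k].min().round(3),b[k].max().round(3))
print(manip.read_state()['t'])
E
```

```text
obst 0.2 3 [0.571 0.13  0.211]
obst 0.23 11 [0.572 0.129 0.218]
obst 0.26 11 [0.57  0.133 0.255]
obst 0.29 13 [0.569 0.142 0.291]
obst 0.32 22 [0.578 0.142 0.306]
obst 0.35 15 [0.598 0.15  0.335]
obst 0.44 6 [0.58  0.028 0.455]
obst 0.47 95 [0.551 0.106 0.481]
obst 0.5 41 [0.55  0.101 0.489]
arm 0.24 radial -0.056 0.058 tang -0.012 0.01
arm 0.28 radial -0.074 0.075 tang -0.015 0.012
arm 0.32 radial -0.074 0.074 tang -0.021 0.013
arm 0.36 radial -0.069 0.07 tang -0.038 0.025
arm 0.4 radial -0.028 0.039 tang -0.039 0.03
arm 0.44 radial -0.028 0.041 tang -0.041 0.032
arm 0.48 radial -0.025 0.039 tang -0.039 0.044
arm 0.52 radial -0.034 0.043 tang -0.047 0.044
arm 0.56 radial -0.073 0.05 tang -0.05 0.047
arm 0.6 radial -0.148 0.048 tang -0.05 0.047
arm 0.64 radial -0.2 -0.001 tang -0.056 0.043
arm 0.68 radial -0.2 -0.077 tang -0.058 0.017
1.0
```

```bash
python3 -m pendant '[{"dx":0.026,"dy":-0.0283,"dz":0.004},{"dx":0.052,"dy":-0.0566,"dz":0.008},{"dx":0.078,"dy":-0.0849,"dz":0.012},{"dx":0.104,"dy":-0.1132,"dz":0.015},{"dx":0.130,"dy":-0.1415,"dz":0.015},{"dx":0.156,"dy":-0.1698,"dz":0.015},{"dx":0.182,"dy":-0.1981,"dz":0.015},{"dx":0.208,"dy":-0.2264,"dz":0.015}]' 0 40 && python3 -m pendant '[{"dx":0.026,"dy":-0.0283,"dz":0.002},{"dx":0.052,"dy":-0.0566,"dz":0.004},{"dx":0.078,"dy":-0.0849,"dz":0.006},{"dx":0.104,"dy":-0.1132,"dz":0.01},{"dx":0.130,"dy":-0.1415,"dz":0.012},{"dx":0.156,"dy":-0.1698,"dz":0.014},{"dx":0.182,"dy":-0.1981,"dz":0.015},{"dx":0.208,"dy":-0.2264,"dz":0.015}]'
python3 - <<'E'
from h import *
s=manip.read_state(); print(s['t'],s['position'],s['tool_rot'],s['joints'])
im,d=manip.camera('wrist'); save('d.png',im)
for n in ('gauge_knob','gauge_foot','well_0'):
    for r in manip.mark_of('wrist',n)[:3]: print(n,r['p'],r['point'],px('wrist',r['point']))
E
```

```text
1.0 [ 0.27849264 -0.58729143  0.23128933] [-1.52575852e-05  9.75594491e-01  2.19580027e-01 -1.87002574e-05] [ 1.06179603  0.53639498 -0.00439165  1.53790997  0.00259312  1.06733334
 -0.0712584 ]invalid input at $[0]: expected keys dx, dy, dz, wx, wy, wz
```

View pics/d.png

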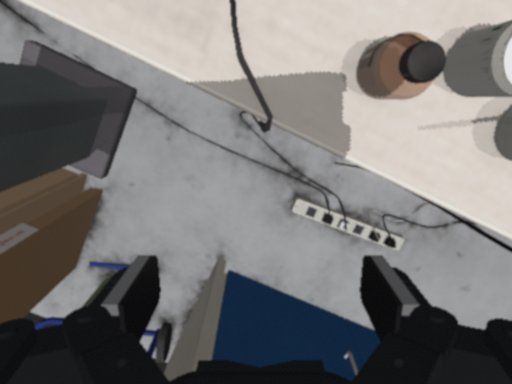

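The wrist picture is still the start view: table edge, bottle at (400,65), floor. The move was refused because every row needs all six keys, so I'll resend it.

```bash
python3 -m pendant '[{"dx":0.026,"dy":-0.0283,"dz":0.004,"wx":0,"wy":0,"wz":0},{"dx":0.052,"dy":-0.0566,"dz":0.008,"wx":0,"wy":0,"wz":0},{"dx":0.078,"dy":-0.0849,"dz":0.012,"wx":0,"wy":0,"wz":0},{"dx":0.104,"dy":-0.1132,"dz":0.015,"wx":0,"wy":0,"wz":0},{"dx":0.130,"dy":-0.1415,"dz":0.015,"wx":0,"wy":0,"wz":0},{"dx":0.156,"dy":-0.1698,"dz":0.015,"wx":0,"wy":0,"wz":0},{"dx":0.182,"dy":-0.1981,"dz":0.015,"wx":0,"wy":0,"wz":0},{"dx":0.208,"dy":-0.2264,"dz":0.015,"wx":0,"wy":0,"wz":0}]' 0 40 && python3 -m pendant '[{"dx":0.026,"dy":-0.0283,"dz":0.002,"wx":0,"wy":0,"wz":0},{"dx":0.052,"dy":-0.0566,"dz":0.004,"wx":0,"wy":0,"wz":0},{"dx":0.078,"dy":-0.0849,"dz":0.006,"wx":0,"wy":0,"wz":0},{"dx":0.104,"dy":-0.1132,"dz":0.01,"wx":0,"wy":0,"wz":0},{"dx":0.130,"dy":-0.1415,"dz":0.012,"wx":0,"wy":0,"wz":0},{"dx":0.156,"dy":-0.1698,"dz":0.014,"wx":0,"wy":0,"wz":0},{"dx":0.182,"dy":-0.1981,"dz":0.015,"wx":0,"wy":0,"wz":0},{"dx":0.208,"dy":-0.2264,"dz":0.015,"wx":0,"wy":0,"wz":0}]'
python3 - <<'E'
from h import *
s=manip.read_state(); print(s['t'],s['position'],s['tool_rot'],s['joints'])
im,d=manip.camera('wrist'); save('e.png',im)
for n in ('gauge_knob','gauge_foot','well_0'):
    for r in manip.mark_of('wrist',n)[:3]: print(n,r['p'],r['point'],px('wrist',r['point']))
E
```

```text
t: 1.87
position: [0.3697, -0.2919, 0.2166]
tool_rot: [0.0, 0.976, 0.22, 0.0]
force: [0.3, -1.3, -0.8]
grip_width: 0.0852
grip_force: 0.0
t: 2.53
position: [0.4606, 0.0018, 0.2014]
tool_rot: [0.0, 0.976, 0.219, 0.0]
force: [1.2, -0.5, 0.4]
grip_width: 0.0852
grip_force: 0.0
2.5333 [0.46057673 0.00184573 0.20140673] [1.26672630e-04 9.75616087e-01 2.19483952e-01 1.73150710e-04] [ 0.16566219  0.27415336 -0.31042383  2.03622819  0.11094921  0.84640445
 -1.33574992]
gauge_knob 0.66 [0.4973, 0.1012, 0.1017] [158  92]
gauge_foot 0.93 [0.4989, 0.0997, -0.0027] [187  88]
gauge_foot 0.37 [0.3925, -0.335, 0.0034] [492 339]
```

View pics/e.png

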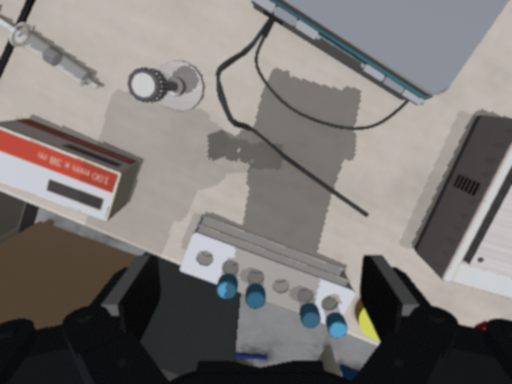

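The picture shows the steel gauge, knob at about (148,85) and foot at (188,88). The box (60,165) and the vial rack (270,285) are clear of it. I'll refine the knob position from depth.

```bash
cat >> h.py <<'E'
def cloud(cam):
    c=manip.get_calibration(cam); im,d=manip.camera(cam)
    K,R,t=[np.array(c[k]) for k in 'KRt']
    v,u=np.mgrid[:384,:512]; X=np.stack([(u-K[0,2])/K[0,0]*d,(v-K[1,2])/K[1,1]*d,d],-1)
    W=(X-t)@R; W[d<=0]=np.nan; return im,W
E
python3 - <<'E'
from h import *
im,W=cloud('wrist'); 
r=np.hypot(W[...,0]-.497,W[...,1]-.102)
k=(r<.03)&(W[...,2]>.104); P=W[k]; print('top',P.mean(0),(P.max(0)+P.min(0))/2,np.ptp(P,0),len(P))
k=(r<.035)&(W[...,2]>.005)&(W[...,2]<.012); P=W[k]; print('base rim',P.mean(0),(P.max(0)+P.min(0))/2,np.ptp(P,0),len(P))
for u in (148,158):print(W[85,u],W[92,u])
s=manip.read_state();c=np.array([.497,.102]);d=c-s['position'][:2]
print(s['position'],d@[.903,.428],d@[.428,-.903])
E
```

```text
top [0.49821889 0.10352089 0.10860048] [0.49771232 0.10402583 0.10754828] [0.02263388 0.02230375 0.00671055] 960
base rim [0.50025621 0.09997412 0.01003375] [0.49797421 0.10345722 0.0085274 ] [0.0452739  0.04418274 0.00693955] 1163
[0.49856304 0.10028098 0.10917271] [0.49447312 0.09872276 0.10936025]
[0.50124756 0.09468972 0.10810136] [0.49695065 0.09349923 0.10668972]
[ 4.60169385e-01 -3.94177458e-04  2.01218545e-01] 0.07708275288077604 -0.0766984392216938
```

```bash
python3 -m pendant '[{"dx":0.022,"dy":-0.022,"dz":0.014,"wx":0,"wy":0,"wz":0},{"dx":0.048,"dy":-0.048,"dz":0.030,"wx":0,"wy":0,"wz":0},{"dx":0.068,"dy":-0.068,"dz":0.045,"wx":0,"wy":0,"wz":0},{"dx":0.0777,"dy":-0.0771,"dz":0.055,"wx":0,"wy":0,"wz":0},{"dx":0.0777,"dy":-0.0771,"dz":0.070,"wx":0,"wy":0,"wz":0},{"dx":0.0777,"dy":-0.0771,"dz":0.090,"wx":0,"wy":0,"wz":0},{"dx":0.0777,"dy":-0.0771,"dz":0.110,"wx":0,"wy":0,"wz":0},{"dx":0.0777,"dy":-0.0771,"dz":0.122,"wx":0,"wy":0,"wz":0}]' 0 40 && python3 -m pendant '[{"dx":0,"dy":0,"dz":0,"wx":0,"wy":0,"wz":0},{"dx":0,"dy":0,"dz":0,"wx":0,"wy":0,"wz":0},{"dx":0,"dy":0,"dz":0,"wx":0,"wy":0,"wz":0},{"dx":0,"dy":0,"dz":0,"wx":0,"wy":0,"wz":0},{"dx":0,"dy":0,"dz":0,"wx":0,"wy":0,"wz":0},{"dx":0,"dy":0,"dz":0,"wx":0,"wy":0,"wz":0},{"dx":0,"dy":0,"dz":0,"wx":0,"wy":0,"wz":0},{"dx":0,"dy":0,"dz":0,"wx":0,"wy":0,"wz":0}]' 255 40
```

```text
t: 3.45
position: [0.4967, 0.1007, 0.0775]
tool_rot: [0.001, 0.976, 0.218, -0.001]
force: [-0.6, -0.4, 0.4]
grip_width: 0.0851
grip_force: 0.0
t: 4.12
position: [0.4983, 0.1033, 0.0801]
tool_rot: [0.0, 0.976, 0.22, 0.001]
force: [-0.8, 0.1, 6.6]
grip_width: 0.0209
grip_force: 39.2
```

```bash
python3 -m pendant '[{"dx":0,"dy":0,"dz":-0.010,"wx":0,"wy":0,"wz":0},{"dx":0,"dy":0,"dz":-0.030,"wx":0,"wy":0,"wz":0},{"dx":0,"dy":0,"dz":-0.055,"wx":0,"wy":0,"wz":0},{"dx":-0.003,"dy":0.004,"dz":-0.085,"wx":0,"wy":0,"wz":0},{"dx":-0.010,"dy":0.015,"dz":-0.115,"wx":0,"wy":0,"wz":0},{"dx":-0.022,"dy":0.035,"dz":-0.140,"wx":0,"wy":0,"wz":0},{"dx":-0.038,"dy":0.060,"dz":-0.155,"wx":0,"wy":0,"wz":0},{"dx":-0.055,"dy":0.086,"dz":-0.160,"wx":0,"wy":0,"wz":0}]' && python3 -m pendant '[{"dx":-0.018,"dy":0.028,"dz":0,"wx":0,"wy":0,"wz":0},{"dx":-0.036,"dy":0.056,"dz":0,"wx":0,"wy":0,"wz":0},{"dx":-0.056,"dy":0.086,"dz":0,"wx":0,"wy":0,"wz":0},{"dx":-0.078,"dy":0.118,"dz":0,"wx":0,"wy":0,"wz":0},{"dx":-0.100,"dy":0.150,"dz":0,"wx":0,"wy":0,"wz":0},{"dx":-0.122,"dy":0.184,"dz":0,"wx":0,"wy":0,"wz":0},{"dx":-0.144,"dy":0.218,"dz":0,"wx":0,"wy":0,"wz":0},{"dx":-0.160,"dy":0.245,"dz":0,"wx":0,"wy":0,"wz":0}]'
python3 -m pendant '[{"dx":-0.008,"dy":0.012,"dz":0,"wx":0,"wy":0,"wz":0},{"dx":-0.012,"dy":0.017,"dz":0,"wx":0,"wy":0,"wz":0},{"dx":-0.012,"dy":0.017,"dz":0,"wx":0,"wy":0,"wz":0},{"dx":-0.012,"dy":0.017,"dz":0,"wx":0,"wy":0,"wz":0},{"dx":-0.012,"dy":0.017,"dz":0,"wx":0,"wy":0,"wz":0},{"dx":-0.012,"dy":0.017,"dz":0,"wx":0,"wy":0,"wz":0},{"dx":-0.012,"dy":0.017,"dz":0,"wx":0,"wy":0,"wz":0},{"dx":-0.012,"dy":0.017,"dz":0,"wx":0,"wy":0,"wz":0}]'
python3 - <<'E'
from h import *
s=manip.read_state(); print(s['t'],s['position'],s['tool_rot'],s['force'],s['joints'])
im,W=cloud('wrist'); save('f.png',im); np.save('W2.npy',W)
for n in ('well_1','gauge_foot','gauge_knob'):
    for r in manip.mark_of('wrist',n)[:4]: print(n,round(r['p'],2),r['point'],px('wrist',r['point']))
E
```

```text
t: 4.78
position: [0.4855, 0.0016, 0.2424]
tool_rot: [0.0, 0.975, 0.221, 0.002]
force: [1.1, -0.9, -3.1]
grip_width: 0.0203
grip_force: 40.0
t: 5.45
position: [0.4429, -0.2915, 0.2395]
tool_rot: [0.0, 0.976, 0.218, -0.001]
force: [0.4, -0.8, -2.6]
grip_width: 0.0209
grip_force: 40.0
t: 6.12
position: [0.4418, -0.3078, 0.2393]
tool_rot: [-0.0, 0.975, 0.22, 0.0]
force: [-0.2, -0.7, -2.6]
grip_width: 0.0212
grip_force: 40.0
6.1167 [ 0.44183604 -0.30781746  0.23934254] [-8.54493742e-05  9.75429659e-01  2.20311080e-01  2.37509323e-05] [-0.15192393 -0.74577861 -2.5730045 ] [ 0.63416838  0.3426171  -0.13584721  1.82083687  0.05455314  0.98182321
 -0.65073044]
well_1 0.91 [0.5205, -0.2688, 0.0822] [258  72]
well_1 0.85 [0.5287, -0.3216, 0.079] [319  91]
well_1 0.83 [0.5125, -0.2219, 0.073] [203  56]
gauge_foot 0.98 [0.442, -0.3088, 0.1598] [261 203]
gauge_foot 0.67 [0.3689, -0.1926, 0.0015] [140 173]
gauge_knob 0.82 [0.4415, -0.3127, 0.2595] [271 286]
gauge_knob 0.51 [0.3859, -0.3337, 0.0984] [259 246]
```

View pics/f.png

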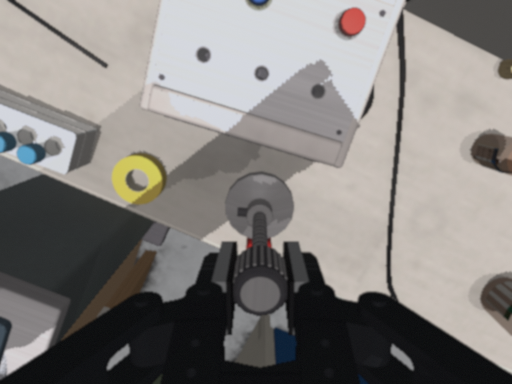

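The wells show at (203,55), (261,73) and (318,91), and the gauge hangs with its base at (259,203). I'll fit the hole centroids on the plane z=0.078 and check the camera bias with the hanging disc.

```bash
cat >> h.py <<'E'
def ray(cam,u,v,z):
    c=manip.get_calibration(cam); K,R,t=[np.array(c[k]) for k in 'KRt']
    o=-R.T@t; d=R.T@np.linalg.solve(K,[u,v,1]); return o+d*(z-o[2])/d[2]
def hole(im,u,v,h=11):
    g=cv2.cvtColor(im,cv2.COLOR_RGB2GRAY)[v-h:v+h+1,u-h:u+h+1].astype(float)
    hi=np.percentile(g,60); w=np.clip(hi*.75-g,0,None)
    _,l,st,_=cv2.connectedComponentsWithStats((w>0).astype(np.uint8))
    w=w*(l==1+np.argmax(st[1:,4])); w=np.clip(w,0,.35*hi)
    y,x=np.mgrid[-h:h+1,-h:h+1]; return u+(w*x).sum()/w.sum(),v+(w*y).sum()/w.sum(),int((w>0).sum())
E
python3 - <<'E'
from h import *
im=cv2.imread('pics/f.png')[:,:,::-1].copy(); W=np.load('W2.npy')
Q=[]
for u,v in ((203,55),(261,73),(318,91)):
    c=hole(im,u,v); q=ray('wrist',c[0],c[1],.0775); Q.append(q[:2]); print(np.round(c,1),q.round(4))
Q=np.array(Q); print(np.diff(Q,axis=0),np.linalg.norm(np.diff(Q,axis=0),axis=1))
e=Q[2]-Q[0]; e/=np.linalg.norm(e); m=Q.mean(0)
F=[m-.05*e,m,m+.05*e]; print('fit',np.round(F,4),'yaw',np.degrees(np.arctan2(e[0],-e[1])))
p=np.array([.4418,-.3078]); r=np.hypot(*(W[...,:2]-p).transpose(2,0,1))
k=(r<.035)&(abs(W[...,2]-.168)<.004); P=W[k];print('disc',P.min(0),P.max(0),(P.max(0)+P.min(0))/2)
k=(r>.0)&(abs(W[...,2]-.078)<.006)&(W[...,0]>.49)&(W[...,1]>-.35)&(W[...,1]<-.2); print('top z',np.median(W[k][:,2]))
for f in F:
    d=f-p; print('d tool',d@[.9029,.4298],d@[.4298,-.9029])
E
```

```text
[202.9  54.3 174. ] [ 0.5136 -0.2221  0.0775]
[261.2  73.  167. ] [ 0.5211 -0.2717  0.0775]
[317.6  90.8 144. ] [ 0.5287 -0.321   0.0775]
[[ 0.00746861 -0.0495899 ]
 [ 0.00759986 -0.04931811]] [0.05014916 0.04990024]
fit [[ 0.5136 -0.2222]
 [ 0.5211 -0.2716]
 [ 0.5286 -0.321 ]] yaw 8.66230876445144
disc [ 0.41878576 -0.32935044  0.16422384] [ 0.46448878 -0.28393632  0.17199577] [ 0.44163727 -0.30664338  0.1681098 ]
top z 0.0780072454070121
d tool 0.10160491036621869 -0.04646009532410461
d tool 0.08715935492620008 0.0014065637720695222
d tool 0.07271379948618147 0.04927322286824365
```

```bash
python3 -m pendant '[{"dx":0.012,"dy":0.0003,"dz":0,"wx":0,"wy":0,"wz":0},{"dx":0.032,"dy":0.0007,"dz":0.005,"wx":0,"wy":0,"wz":0},{"dx":0.055,"dy":0.0012,"dz":0.015,"wx":0,"wy":0,"wz":0},{"dx":0.075,"dy":0.0017,"dz":0.030,"wx":0,"wy":0,"wz":0},{"dx":0.085,"dy":0.002,"dz":0.045,"wx":0,"wy":0,"wz":0},{"dx":0.087,"dy":0.002,"dz":0.055,"wx":0,"wy":0,"wz":0},{"dx":0.087,"dy":0.002,"dz":0.062,"wx":0,"wy":0,"wz":0},{"dx":0.087,"dy":0.002,"dz":0.066,"wx":0,"wy":0,"wz":0}]'
python3 -m pendant '[{"dx":0,"dy":0,"dz":0,"wx":0,"wy":0,"wz":0},{"dx":0,"dy":0,"dz":0,"wx":0,"wy":0,"wz":0},{"dx":0,"dy":0,"dz":0,"wx":0,"wy":0,"wz":0},{"dx":0,"dy":0,"dz":0,"wx":0,"wy":0,"wz":0},{"dx":0,"dy":0,"dz":0,"wx":0,"wy":0,"wz":0},{"dx":0,"dy":0,"dz":0,"wx":0,"wy":0,"wz":0},{"dx":0,"dy":0,"dz":0,"wx":0,"wy":0,"wz":0},{"dx":0,"dy":0,"dz":0,"wx":0,"wy":0,"wz":0}]'
python3 - <<'E'
from h import *
s=manip.read_state(); p=s['position']; print(s['t'],p,s['tool_rot'],s['force'])
im,W=cloud('wrist')
print(np.round([p[0]-.5211,p[1]+.2716],4))
for u0 in range(0,1):
  for n in ([.5136,-.2222,.0775],[.5286,-.321,.0775]):
    a=px('wrist',n); print(a)
    try: c=hole(im,a[0],a[1],13); print(np.round(c,1),ray('wrist',c[0],c[1],.0775)[:2]-n[:2])
    except Exception as e: print('no',e)
r=np.hypot(*(W[...,:2]-p[:2]).transpose(2,0,1)); zf=p[2]-.0801
k=(r<.035)&(abs(W[...,2]-zf-.009)<.005); P=W[k];print('disc',(P.max(0)+P.min(0))/2,np.ptp(P,0))
save('g.png',im)
E
```

```text
t: 6.98
position: [0.52, -0.2734, 0.1722]
tool_rot: [-0.0, 0.976, 0.219, -0.001]
force: [-0.9, -0.6, -3.3]
grip_width: 0.0208
grip_force: 39.9
t: 7.65
position: [0.521, -0.2732, 0.1734]
tool_rot: [0.0, 0.976, 0.22, 0.0]
force: [0.1, -0.7, -3.4]
grip_width: 0.021
grip_force: 39.9
7.65 [ 0.52102086 -0.27321522  0.17340632] [5.48875480e-05 9.75588674e-01 2.19605857e-01 6.33963254e-05] [ 0.06706901 -0.67693143 -3.3843158 ]
[-0.0001 -0.0016]
[191 176]
[190.1 174.9 140. ] [0.00047261 0.00119991]
[323 214]
[322.7 213.1 171. ] [0.00046589 0.00077279]
disc [ 0.52077511 -0.27210056  0.10228103] [0.04537503 0.04553078 0.0099235 ]
```

View pics/g.png

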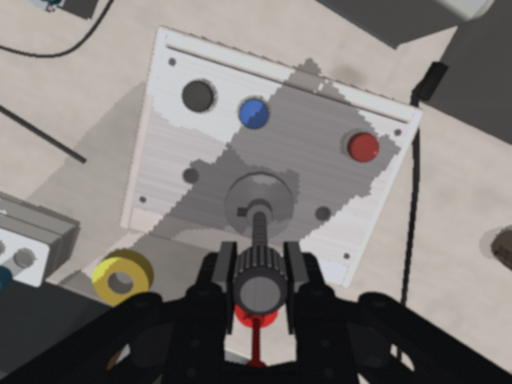

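The outer wells at (190,175) and (323,213) put the middle well about 1.5 mm from the disc centre (259,203). I'll correct that and lower onto the block.

```bash
python3 -m pendant '[{"dx":0.0013,"dy":-0.0009,"dz":0,"wx":0,"wy":0,"wz":0},{"dx":0.0013,"dy":-0.0009,"dz":0.003,"wx":0,"wy":0,"wz":0},{"dx":0.0013,"dy":-0.0009,"dz":0.006,"wx":0,"wy":0,"wz":0},{"dx":0.0013,"dy":-0.0009,"dz":0.009,"wx":0,"wy":0,"wz":0},{"dx":0.0013,"dy":-0.0009,"dz":0.011,"wx":0,"wy":0,"wz":0},{"dx":0.0013,"dy":-0.0009,"dz":0.013,"wx":0,"wy":0,"wz":0},{"dx":0.0013,"dy":-0.0009,"dz":0.0145,"wx":0,"wy":0,"wz":0},{"dx":0.0013,"dy":-0.0009,"dz":0.016,"wx":0,"wy":0,"wz":0}]'
python3 -m pendant '[{"dx":0,"dy":0,"dz":0.001,"wx":0,"wy":0,"wz":0},{"dx":0,"dy":0,"dz":0.002,"wx":0,"wy":0,"wz":0},{"dx":0,"dy":0,"dz":0.003,"wx":0,"wy":0,"wz":0},{"dx":0,"dy":0,"dz":0.004,"wx":0,"wy":0,"wz":0},{"dx":0,"dy":0,"dz":0.005,"wx":0,"wy":0,"wz":0},{"dx":0,"dy":0,"dz":0.006,"wx":0,"wy":0,"wz":0},{"dx":0,"dy":0,"dz":0.007,"wx":0,"wy":0,"wz":0},{"dx":0,"dy":0,"dz":0.008,"wx":0,"wy":0,"wz":0}]'
python3 -m pendant '[{"dx":0,"dy":0,"dz":0,"wx":0,"wy":0,"wz":0},{"dx":0,"dy":0,"dz":0,"wx":0,"wy":0,"wz":0},{"dx":0,"dy":0,"dz":0,"wx":0,"wy":0,"wz":0},{"dx":0,"dy":0,"dz":0,"wx":0,"wy":0,"wz":0},{"dx":0,"dy":0,"dz":0,"wx":0,"wy":0,"wz":0},{"dx":0,"dy":0,"dz":0,"wx":0,"wy":0,"wz":0},{"dx":0,"dy":0,"dz":0,"wx":0,"wy":0,"wz":0},{"dx":0,"dy":0,"dz":0,"wx":0,"wy":0,"wz":0}]'
```

```text
t: 8.37
position: [0.5218, -0.2717, 0.1573]
tool_rot: [-0.0, 0.976, 0.22, -0.0]
force: [-1.5, 1.3, 0.6]
grip_width: 0.0205
grip_force: 40.3
t: 9.03
position: [0.5218, -0.2718, 0.1492]
tool_rot: [-0.0, 0.976, 0.22, -0.0]
force: [-2.2, 1.6, 0.9]
grip_width: 0.0208
grip_force: 40.4
t: 9.7
position: [0.5218, -0.2719, 0.1493]
tool_rot: [0.0, 0.976, 0.22, -0.0]
force: [-0.1, 0.8, -2.2]
grip_width: 0.021
grip_force: 40.2
```

```bash
python3 -m pendant '[{"dx":0,"dy":0,"dz":0.002,"wx":0,"wy":0,"wz":0},{"dx":0,"dy":0,"dz":0.004,"wx":0,"wy":0,"wz":0},{"dx":0,"dy":0,"dz":0.006,"wx":0,"wy":0,"wz":0},{"dx":0,"dy":0,"dz":0.008,"wx":0,"wy":0,"wz":0},{"dx":0,"dy":0,"dz":0.010,"wx":0,"wy":0,"wz":0},{"dx":0,"dy":0,"dz":0.011,"wx":0,"wy":0,"wz":0},{"dx":0,"dy":0,"dz":0.012,"wx":0,"wy":0,"wz":0},{"dx":0,"dy":0,"dz":0.013,"wx":0,"wy":0,"wz":0}]'
python3 -m pendant '[{"dx":0,"dy":0,"dz":0.0005,"wx":0,"wy":0,"wz":0},{"dx":0,"dy":0,"dz":0.001,"wx":0,"wy":0,"wz":0},{"dx":0,"dy":0,"dz":0.0015,"wx":0,"wy":0,"wz":0},{"dx":0,"dy":0,"dz":0.002,"wx":0,"wy":0,"wz":0},{"dx":0,"dy":0,"dz":0.0025,"wx":0,"wy":0,"wz":0},{"dx":0,"dy":0,"dz":0.003,"wx":0,"wy":0,"wz":0},{"dx":0,"dy":0,"dz":0.0035,"wx":0,"wy":0,"wz":0},{"dx":0,"dy":0,"dz":0.004,"wx":0,"wy":0,"wz":0}]'
```

```text
t: 10.37
position: [0.5218, -0.2718, 0.1362]
tool_rot: [-0.0, 0.976, 0.22, -0.0]
force: [-1.0, 0.6, 1.9]
grip_width: 0.0208
grip_force: 40.4
t: 11.03
position: [0.5218, -0.2718, 0.1322]
tool_rot: [0.0, 0.976, 0.22, -0.0]
force: [-0.7, 0.0, 1.2]
grip_width: 0.0206
grip_force: 40.4
```

Depth is about 26 mm and the rod is still free.

```bash
python3 -m pendant '[{"dx":0,"dy":0,"dz":0.0005,"wx":0,"wy":0,"wz":0},{"dx":0,"dy":0,"dz":0.001,"wx":0,"wy":0,"wz":0},{"dx":0,"dy":0,"dz":0.0015,"wx":0,"wy":0,"wz":0},{"dx":0,"dy":0,"dz":0.002,"wx":0,"wy":0,"wz":0},{"dx":0,"dy":0,"dz":0.0025,"wx":0,"wy":0,"wz":0},{"dx":0,"dy":0,"dz":0.003,"wx":0,"wy":0,"wz":0},{"dx":0,"dy":0,"dz":0.0035,"wx":0,"wy":0,"wz":0},{"dx":0,"dy":0,"dz":0.004,"wx":0,"wy":0,"wz":0}]'
```

```text
t: 11.7
position: [0.5222, -0.2719, 0.1289]
tool_rot: [0.0, 0.976, 0.22, 0.0]
force: [-2.0, 1.4, 9.8]
grip_width: 0.0212
grip_force: 41.2
```

```bash
python3 -m pendant '[{"dx":0,"dy":0,"dz":0.0005,"wx":0,"wy":0,"wz":0},{"dx":0,"dy":0,"dz":0.001,"wx":0,"wy":0,"wz":0},{"dx":0,"dy":0,"dz":0.0015,"wx":0,"wy":0,"wz":0},{"dx":0,"dy":0,"dz":0.002,"wx":0,"wy":0,"wz":0},{"dx":0,"dy":0,"dz":0.002,"wx":0,"wy":0,"wz":0},{"dx":0,"dy":0,"dz":0.002,"wx":0,"wy":0,"wz":0},{"dx":0,"dy":0,"dz":0.002,"wx":0,"wy":0,"wz":0},{"dx":0,"dy":0,"dz":0.002,"wx":0,"wy":0,"wz":0}]'
```

```text
t: 12.37
position: [0.5233, -0.272, 0.1286]
tool_rot: [0.001, 0.976, 0.22, 0.001]
force: [-4.0, 2.2, 17.0]
grip_width: 0.0207
grip_force: 42.2
```

The rod bottomed at about 29 mm, so there is a spacer in the middle well. I'll draw the rod up, lift and move to well_0.

```bash
python3 -m pendant '[{"dx":0,"dy":0,"dz":-0.004,"wx":0,"wy":0,"wz":0},{"dx":0,"dy":0,"dz":-0.010,"wx":0,"wy":0,"wz":0},{"dx":0,"dy":0,"dz":-0.016,"wx":0,"wy":0,"wz":0},{"dx":0,"dy":0,"dz":-0.023,"wx":0,"wy":0,"wz":0},{"dx":0,"dy":0,"dz":-0.030,"wx":0,"wy":0,"wz":0},{"dx":0,"dy":0,"dz":-0.036,"wx":0,"wy":0,"wz":0},{"dx":0,"dy":0,"dz":-0.042,"wx":0,"wy":0,"wz":0},{"dx":0,"dy":0,"dz":-0.046,"wx":0,"wy":0,"wz":0}]'
python3 -m pendant '[{"dx":0.001,"dy":-0.004,"dz":0,"wx":0,"wy":0,"wz":0},{"dx":0.004,"dy":-0.014,"dz":0,"wx":0,"wy":0,"wz":0},{"dx":0.009,"dy":-0.030,"dz":0,"wx":0,"wy":0,"wz":0},{"dx":0.0125,"dy":-0.042,"dz":0,"wx":0,"wy":0,"wz":0},{"dx":0.0144,"dy":-0.0478,"dz":0,"wx":0,"wy":0,"wz":0},{"dx":0.0144,"dy":-0.0478,"dz":0,"wx":0,"wy":0,"wz":0},{"dx":0.0144,"dy":-0.0478,"dz":0,"wx":0,"wy":0,"wz":0},{"dx":0.0144,"dy":-0.0478,"dz":0,"wx":0,"wy":0,"wz":0}]'
python3 - <<'E'
from h import *
s=manip.read_state(); p=s['position']; print(s['t'],p,s['force'])
im,W=cloud('wrist'); Q=[]
for n in ([.5211,-.2716,.0775],[.5286,-.321,.0775]):
    a=px('wrist',n); c=hole(im,a[0],a[1],13); q=ray('wrist',c[0],c[1],.0775)[:2]; Q.append(q); print(np.round(c,1),q)
e=np.array([-.1505,.9886]); w=(Q[0]+.05*e+Q[1]+.1*e)/2
r=np.hypot(*(W[...,:2]-p[:2]).transpose(2,0,1))
for o in (.011,.013,.0155):
    k=(r<.035)&(abs(W[...,2]-p[2]+.0801-.009)<.005); 
P=W[k];m=(P.max(0)+P.min(0))/2;print('disc',m,np.ptp(P,0),'z',np.median(P[:,2]),'well',w,'d',w-m[:2])
save('i.png',im)
E
```

```text
t: 13.03
position: [0.5218, -0.272, 0.1731]
tool_rot: [0.0, 0.976, 0.22, 0.0]
force: [0.1, 0.4, -2.5]
grip_width: 0.0203
grip_force: 40.3
t: 13.7
position: [0.5143, -0.2233, 0.1723]
tool_rot: [0.0, 0.976, 0.219, -0.0]
force: [-0.2, 0.2, -2.2]
grip_width: 0.0208
grip_force: 40.5
13.7 [ 0.51430307 -0.22333785  0.17228759] [-0.15249031  0.22613114 -2.21295542]
[322.9 214.7 173. ] [ 0.52150644 -0.27098007]
[385.6 233.  184. ] [ 0.52866257 -0.32033451]
disc [ 0.51404449 -0.22226727  0.1011773 ] [0.04536578 0.04565552 0.00996539] z 0.10227565080100254 well [ 0.51379701 -0.22151229] d [-0.00024748  0.00075498]
```

View pics/i.png

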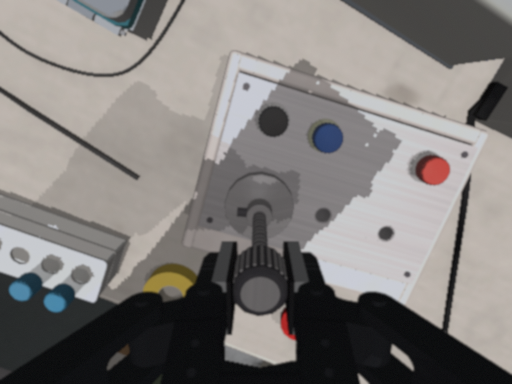

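The disc (259,203) sits over the left well, with the other wells visible at (323,215) and (386,233). The offset is under 1 mm, so I'll lower and probe.

```bash
python3 -m pendant '[{"dx":0.0002,"dy":-0.0005,"dz":0.003,"wx":0,"wy":0,"wz":0},{"dx":0.0002,"dy":-0.0005,"dz":0.006,"wx":0,"wy":0,"wz":0},{"dx":0.0002,"dy":-0.0005,"dz":0.009,"wx":0,"wy":0,"wz":0},{"dx":0.0002,"dy":-0.0005,"dz":0.0115,"wx":0,"wy":0,"wz":0},{"dx":0.0002,"dy":-0.0005,"dz":0.0135,"wx":0,"wy":0,"wz":0},{"dx":0.0002,"dy":-0.0005,"dz":0.015,"wx":0,"wy":0,"wz":0},{"dx":0.0002,"dy":-0.0005,"dz":0.0165,"wx":0,"wy":0,"wz":0},{"dx":0.0002,"dy":-0.0005,"dz":0.018,"wx":0,"wy":0,"wz":0}]'
python3 -m pendant '[{"dx":0,"dy":0,"dz":0.001,"wx":0,"wy":0,"wz":0},{"dx":0,"dy":0,"dz":0.002,"wx":0,"wy":0,"wz":0},{"dx":0,"dy":0,"dz":0.003,"wx":0,"wy":0,"wz":0},{"dx":0,"dy":0,"dz":0.004,"wx":0,"wy":0,"wz":0},{"dx":0,"dy":0,"dz":0.005,"wx":0,"wy":0,"wz":0},{"dx":0,"dy":0,"dz":0.006,"wx":0,"wy":0,"wz":0},{"dx":0,"dy":0,"dz":0.007,"wx":0,"wy":0,"wz":0},{"dx":0,"dy":0,"dz":0.008,"wx":0,"wy":0,"wz":0}]'
```

```text
t: 14.42
position: [0.5143, -0.2218, 0.1544]
tool_rot: [-0.0, 0.976, 0.22, -0.0]
force: [-1.5, 1.0, -0.0]
grip_width: 0.0206
grip_force: 40.8
t: 15.08
position: [0.5142, -0.2219, 0.1461]
tool_rot: [-0.0, 0.976, 0.22, -0.0]
force: [-2.2, 1.2, 0.5]
grip_width: 0.021
grip_force: 40.8
```

```bash
python3 -m pendant '[{"dx":0,"dy":0,"dz":0.001,"wx":0,"wy":0,"wz":0},{"dx":0,"dy":0,"dz":0.0025,"wx":0,"wy":0,"wz":0},{"dx":0,"dy":0,"dz":0.004,"wx":0,"wy":0,"wz":0},{"dx":0,"dy":0,"dz":0.0055,"wx":0,"wy":0,"wz":0},{"dx":0,"dy":0,"dz":0.007,"wx":0,"wy":0,"wz":0},{"dx":0,"dy":0,"dz":0.0085,"wx":0,"wy":0,"wz":0},{"dx":0,"dy":0,"dz":0.0095,"wx":0,"wy":0,"wz":0},{"dx":0,"dy":0,"dz":0.0105,"wx":0,"wy":0,"wz":0}]'
```

```text
t: 15.75
position: [0.5143, -0.2219, 0.1356]
tool_rot: [-0.0, 0.976, 0.22, -0.0]
force: [-1.7, 1.4, 0.4]
grip_width: 0.0204
grip_force: 40.8
```

Depth is about 22 mm; continuing gently through the 24–36 mm range.

```bash
python3 -m pendant '[{"dx":0,"dy":0,"dz":0.0006,"wx":0,"wy":0,"wz":0},{"dx":0,"dy":0,"dz":0.0013,"wx":0,"wy":0,"wz":0},{"dx":0,"dy":0,"dz":0.002,"wx":0,"wy":0,"wz":0},{"dx":0,"dy":0,"dz":0.0027,"wx":0,"wy":0,"wz":0},{"dx":0,"dy":0,"dz":0.0034,"wx":0,"wy":0,"wz":0},{"dx":0,"dy":0,"dz":0.004,"wx":0,"wy":0,"wz":0},{"dx":0,"dy":0,"dz":0.0045,"wx":0,"wy":0,"wz":0},{"dx":0,"dy":0,"dz":0.005,"wx":0,"wy":0,"wz":0}]'
```

```text
t: 16.42
position: [0.5143, -0.222, 0.1308]
tool_rot: [0.0, 0.976, 0.22, 0.0]
force: [-1.6, -0.1, 0.3]
grip_width: 0.0209
grip_force: 40.8
```

```bash
python3 -m pendant '[{"dx":0,"dy":0,"dz":0.0006,"wx":0,"wy":0,"wz":0},{"dx":0,"dy":0,"dz":0.0013,"wx":0,"wy":0,"wz":0},{"dx":0,"dy":0,"dz":0.002,"wx":0,"wy":0,"wz":0},{"dx":0,"dy":0,"dz":0.0027,"wx":0,"wy":0,"wz":0},{"dx":0,"dy":0,"dz":0.0034,"wx":0,"wy":0,"wz":0},{"dx":0,"dy":0,"dz":0.004,"wx":0,"wy":0,"wz":0},{"dx":0,"dy":0,"dz":0.0045,"wx":0,"wy":0,"wz":0},{"dx":0,"dy":0,"dz":0.005,"wx":0,"wy":0,"wz":0}]'
```

```text
t: 17.08
position: [0.5143, -0.222, 0.1258]
tool_rot: [0.0, 0.976, 0.22, 0.0]
force: [-2.2, 0.6, 1.1]
grip_width: 0.0206
grip_force: 40.8
```

```bash
python3 -m pendant '[{"dx":0,"dy":0,"dz":0.0006,"wx":0,"wy":0,"wz":0},{"dx":0,"dy":0,"dz":0.0013,"wx":0,"wy":0,"wz":0},{"dx":0,"dy":0,"dz":0.002,"wx":0,"wy":0,"wz":0},{"dx":0,"dy":0,"dz":0.0027,"wx":0,"wy":0,"wz":0},{"dx":0,"dy":0,"dz":0.0034,"wx":0,"wy":0,"wz":0},{"dx":0,"dy":0,"dz":0.004,"wx":0,"wy":0,"wz":0},{"dx":0,"dy":0,"dz":0.0045,"wx":0,"wy":0,"wz":0},{"dx":0,"dy":0,"dz":0.005,"wx":0,"wy":0,"wz":0}]'
```

```text
t: 17.75
position: [0.5154, -0.222, 0.1223]
tool_rot: [0.0, 0.976, 0.22, 0.001]
force: [-4.5, 2.6, 15.5]
grip_width: 0.0206
grip_force: 42.4
```

The rod bottomed at about 36 mm, so this well also holds a spacer. Moving to well_2.

```bash
python3 -m pendant '[{"dx":0,"dy":0,"dz":-0.004,"wx":0,"wy":0,"wz":0},{"dx":0,"dy":0,"dz":-0.010,"wx":0,"wy":0,"wz":0},{"dx":0,"dy":0,"dz":-0.018,"wx":0,"wy":0,"wz":0},{"dx":0,"dy":0,"dz":-0.026,"wx":0,"wy":0,"wz":0},{"dx":0,"dy":0,"dz":-0.034,"wx":0,"wy":0,"wz":0},{"dx":0,"dy":0,"dz":-0.041,"wx":0,"wy":0,"wz":0},{"dx":0,"dy":0,"dz":-0.047,"wx":0,"wy":0,"wz":0},{"dx":0,"dy":0,"dz":-0.052,"wx":0,"wy":0,"wz":0}]'
python3 -m pendant '[{"dx":-0.002,"dy":0.006,"dz":0,"wx":0,"wy":0,"wz":0},{"dx":-0.007,"dy":0.024,"dz":0,"wx":0,"wy":0,"wz":0},{"dx":-0.015,"dy":0.050,"dz":0,"wx":0,"wy":0,"wz":0},{"dx":-0.0225,"dy":0.075,"dz":0,"wx":0,"wy":0,"wz":0},{"dx":-0.027,"dy":0.090,"dz":0,"wx":0,"wy":0,"wz":0},{"dx":-0.0288,"dy":0.0956,"dz":0,"wx":0,"wy":0,"wz":0},{"dx":-0.0288,"dy":0.0956,"dz":0,"wx":0,"wy":0,"wz":0},{"dx":-0.0288,"dy":0.0956,"dz":0,"wx":0,"wy":0,"wz":0}]'
python3 - <<'E'
from h import *
s=manip.read_state(); p=s['position']; print(s['t'],p,s['force'])
im,W=cloud('wrist'); Q=[]
for n in ([.5136,-.2222,.0775],[.5211,-.2716,.0775]):
    a=px('wrist',n); c=hole(im,a[0],a[1],13); q=ray('wrist',c[0],c[1],.0775)[:2]; Q.append(q); print(np.round(c,1),q)
e=np.array([.1505,-.9886]); w=(Q[0]+.1*e+Q[1]+.05*e)/2
r=np.hypot(*(W[...,:2]-p[:2]).transpose(2,0,1))
k=(r<.035)&(abs(W[...,2]-p[2]+.0801-.009)<.005)
P=W[k];m=(P.max(0)+P.min(0))/2;print('disc',m,np.ptp(P,0),'well',w,'d',w-m[:2])
E
```

```text
t: 18.42
position: [0.5144, -0.222, 0.1736]
tool_rot: [0.0, 0.976, 0.22, 0.0]
force: [1.0, 0.1, -2.8]
grip_width: 0.0209
grip_force: 40.6
t: 19.08
position: [0.529, -0.3196, 0.1723]
tool_rot: [-0.001, 0.976, 0.22, -0.0]
force: [0.3, 0.4, -3.3]
grip_width: 0.0208
grip_force: 40.8
19.0833 [ 0.52899207 -0.31960167  0.17226761] [ 0.31909291  0.35281481 -3.28675617]
[124.5 158.  214. ] [ 0.51399976 -0.22052402]
[194.2 177.  158. ] [ 0.5222382  -0.26975618]
disc [ 0.52871973 -0.31828596  0.10115297] [0.04571495 0.04543549 0.00986623] well [ 0.52940648 -0.3192851 ] d [ 0.00068676 -0.00099914]
```

```bash
python3 -m pendant '[{"dx":0,"dy":0.0006,"dz":0.003,"wx":0,"wy":0,"wz":0},{"dx":0,"dy":0.0006,"dz":0.006,"wx":0,"wy":0,"wz":0},{"dx":0,"dy":0.0006,"dz":0.009,"wx":0,"wy":0,"wz":0},{"dx":0,"dy":0.0006,"dz":0.0115,"wx":0,"wy":0,"wz":0},{"dx":0,"dy":0.0006,"dz":0.0135,"wx":0,"wy":0,"wz":0},{"dx":0,"dy":0.0006,"dz":0.015,"wx":0,"wy":0,"wz":0},{"dx":0,"dy":0.0006,"dz":0.0165,"wx":0,"wy":0,"wz":0},{"dx":0,"dy":0.0006,"dz":0.018,"wx":0,"wy":0,"wz":0}]'
python3 -m pendant '[{"dx":0,"dy":0,"dz":0.001,"wx":0,"wy":0,"wz":0},{"dx":0,"dy":0,"dz":0.002,"wx":0,"wy":0,"wz":0},{"dx":0,"dy":0,"dz":0.003,"wx":0,"wy":0,"wz":0},{"dx":0,"dy":0,"dz":0.004,"wx":0,"wy":0,"wz":0},{"dx":0,"dy":0,"dz":0.005,"wx":0,"wy":0,"wz":0},{"dx":0,"dy":0,"dz":0.006,"wx":0,"wy":0,"wz":0},{"dx":0,"dy":0,"dz":0.007,"wx":0,"wy":0,"wz":0},{"dx":0,"dy":0,"dz":0.008,"wx":0,"wy":0,"wz":0}]'
```

```text
t: 19.8
position: [0.5296, -0.3209, 0.155]
tool_rot: [-0.0, 0.976, 0.22, 0.0]
force: [-1.2, 1.2, 0.3]
grip_width: 0.0206
grip_force: 41.2
t: 20.47
position: [0.5296, -0.3212, 0.1467]
tool_rot: [0.0, 0.976, 0.22, 0.0]
force: [-1.3, 1.6, 1.8]
grip_width: 0.0203
grip_force: 41.2
```

```bash
python3 -m pendant '[{"dx":0,"dy":0,"dz":0.001,"wx":0,"wy":0,"wz":0},{"dx":0,"dy":0,"dz":0.0025,"wx":0,"wy":0,"wz":0},{"dx":0,"dy":0,"dz":0.004,"wx":0,"wy":0,"wz":0},{"dx":0,"dy":0,"dz":0.0055,"wx":0,"wy":0,"wz":0},{"dx":0,"dy":0,"dz":0.007,"wx":0,"wy":0,"wz":0},{"dx":0,"dy":0,"dz":0.0085,"wx":0,"wy":0,"wz":0},{"dx":0,"dy":0,"dz":0.0095,"wx":0,"wy":0,"wz":0},{"dx":0,"dy":0,"dz":0.0105,"wx":0,"wy":0,"wz":0}]'
```

```text
t: 21.13
position: [0.5295, -0.3212, 0.1362]
tool_rot: [0.0, 0.976, 0.22, -0.0]
force: [-1.4, 0.9, 0.5]
grip_width: 0.0205
grip_force: 41.2
```

```bash
python3 -m pendant '[{"dx":0,"dy":0,"dz":0.0007,"wx":0,"wy":0,"wz":0},{"dx":0,"dy":0,"dz":0.0015,"wx":0,"wy":0,"wz":0},{"dx":0,"dy":0,"dz":0.0023,"wx":0,"wy":0,"wz":0},{"dx":0,"dy":0,"dz":0.003,"wx":0,"wy":0,"wz":0},{"dx":0,"dy":0,"dz":0.0038,"wx":0,"wy":0,"wz":0},{"dx":0,"dy":0,"dz":0.0045,"wx":0,"wy":0,"wz":0},{"dx":0,"dy":0,"dz":0.0053,"wx":0,"wy":0,"wz":0},{"dx":0,"dy":0,"dz":0.006,"wx":0,"wy":0,"wz":0}]'
```

```text
t: 21.8
position: [0.5295, -0.3211, 0.1302]
tool_rot: [-0.0, 0.976, 0.22, -0.0]
force: [-1.1, 1.9, 2.2]
grip_width: 0.0205
grip_force: 41.2
```

```bash
python3 -m pendant '[{"dx":0,"dy":0,"dz":0.0007,"wx":0,"wy":0,"wz":0},{"dx":0,"dy":0,"dz":0.0015,"wx":0,"wy":0,"wz":0},{"dx":0,"dy":0,"dz":0.0023,"wx":0,"wy":0,"wz":0},{"dx":0,"dy":0,"dz":0.003,"wx":0,"wy":0,"wz":0},{"dx":0,"dy":0,"dz":0.0038,"wx":0,"wy":0,"wz":0},{"dx":0,"dy":0,"dz":0.0045,"wx":0,"wy":0,"wz":0},{"dx":0,"dy":0,"dz":0.0053,"wx":0,"wy":0,"wz":0},{"dx":0,"dy":0,"dz":0.006,"wx":0,"wy":0,"wz":0}]'
```

```text
t: 22.47
position: [0.5295, -0.3212, 0.1242]
tool_rot: [0.0, 0.976, 0.22, -0.0]
force: [-0.3, 1.7, 1.7]
grip_width: 0.0206
grip_force: 41.2
```

```bash
python3 -m pendant '[{"dx":0,"dy":0,"dz":0.0007,"wx":0,"wy":0,"wz":0},{"dx":0,"dy":0,"dz":0.0015,"wx":0,"wy":0,"wz":0},{"dx":0,"dy":0,"dz":0.0023,"wx":0,"wy":0,"wz":0},{"dx":0,"dy":0,"dz":0.003,"wx":0,"wy":0,"wz":0},{"dx":0,"dy":0,"dz":0.0038,"wx":0,"wy":0,"wz":0},{"dx":0,"dy":0,"dz":0.0045,"wx":0,"wy":0,"wz":0},{"dx":0,"dy":0,"dz":0.0053,"wx":0,"wy":0,"wz":0},{"dx":0,"dy":0,"dz":0.006,"wx":0,"wy":0,"wz":0}]'
```

```text
t: 23.13
position: [0.5295, -0.3212, 0.1182]
tool_rot: [0.0, 0.976, 0.22, -0.0]
force: [-0.7, 2.3, 1.3]
grip_width: 0.0208
grip_force: 41.2
```

Depth is about 40 mm with the rod still free, so this is the clear well. Continuing to the bottom.

```bash
python3 -m pendant '[{"dx":0,"dy":0,"dz":0.0007,"wx":0,"wy":0,"wz":0},{"dx":0,"dy":0,"dz":0.0015,"wx":0,"wy":0,"wz":0},{"dx":0,"dy":0,"dz":0.0023,"wx":0,"wy":0,"wz":0},{"dx":0,"dy":0,"dz":0.003,"wx":0,"wy":0,"wz":0},{"dx":0,"dy":0,"dz":0.0038,"wx":0,"wy":0,"wz":0},{"dx":0,"dy":0,"dz":0.0045,"wx":0,"wy":0,"wz":0},{"dx":0,"dy":0,"dz":0.0053,"wx":0,"wy":0,"wz":0},{"dx":0,"dy":0,"dz":0.006,"wx":0,"wy":0,"wz":0}]'
```

```text
t: 23.8
position: [0.5294, -0.3212, 0.1122]
tool_rot: [0.0, 0.976, 0.22, -0.0]
force: [-0.7, 1.2, 0.3]
grip_width: 0.0207
grip_force: 41.2
```

```bash
python3 -m pendant '[{"dx":0,"dy":0,"dz":0.0005,"wx":0,"wy":0,"wz":0},{"dx":0,"dy":0,"dz":0.001,"wx":0,"wy":0,"wz":0},{"dx":0,"dy":0,"dz":0.0015,"wx":0,"wy":0,"wz":0},{"dx":0,"dy":0,"dz":0.002,"wx":0,"wy":0,"wz":0},{"dx":0,"dy":0,"dz":0.0023,"wx":0,"wy":0,"wz":0},{"dx":0,"dy":0,"dz":0.0026,"wx":0,"wy":0,"wz":0},{"dx":0,"dy":0,"dz":0.0028,"wx":0,"wy":0,"wz":0},{"dx":0,"dy":0,"dz":0.003,"wx":0,"wy":0,"wz":0}]'
```

```text
t: 24.47
position: [0.5295, -0.3212, 0.1093]
tool_rot: [-0.0, 0.976, 0.22, 0.0]
force: [-1.2, 1.8, 0.8]
grip_width: 0.021
grip_force: 41.2
```

```bash
python3 -m pendant '[{"dx":0,"dy":0,"dz":0.0004,"wx":0,"wy":0,"wz":0},{"dx":0,"dy":0,"dz":0.0008,"wx":0,"wy":0,"wz":0},{"dx":0,"dy":0,"dz":0.0012,"wx":0,"wy":0,"wz":0},{"dx":0,"dy":0,"dz":0.0016,"wx":0,"wy":0,"wz":0},{"dx":0,"dy":0,"dz":0.002,"wx":0,"wy":0,"wz":0},{"dx":0,"dy":0,"dz":0.0024,"wx":0,"wy":0,"wz":0},{"dx":0,"dy":0,"dz":0.0027,"wx":0,"wy":0,"wz":0},{"dx":0,"dy":0,"dz":0.003,"wx":0,"wy":0,"wz":0}]'
```

```text
t: 25.13
position: [0.5296, -0.3212, 0.1065]
tool_rot: [0.0, 0.976, 0.22, 0.0]
force: [-2.3, 2.4, 4.2]
grip_width: 0.0207
grip_force: 41.4
```

```bash
python3 -m pendant '[{"dx":0,"dy":0,"dz":0.0004,"wx":0,"wy":0,"wz":0},{"dx":0,"dy":0,"dz":0.0008,"wx":0,"wy":0,"wz":0},{"dx":0,"dy":0,"dz":0.0012,"wx":0,"wy":0,"wz":0},{"dx":0,"dy":0,"dz":0.0016,"wx":0,"wy":0,"wz":0},{"dx":0,"dy":0,"dz":0.002,"wx":0,"wy":0,"wz":0},{"dx":0,"dy":0,"dz":0.002,"wx":0,"wy":0,"wz":0},{"dx":0,"dy":0,"dz":0.002,"wx":0,"wy":0,"wz":0},{"dx":0,"dy":0,"dz":0.002,"wx":0,"wy":0,"wz":0}]'
```

```text
t: 25.8
position: [0.5305, -0.3215, 0.1061]
tool_rot: [0.001, 0.976, 0.22, 0.001]
force: [-2.6, 3.5, 13.5]
grip_width: 0.0205
grip_force: 42.5
```

The rod bottomed at about 52 mm, which is the clear well. I'll relieve most of the preload, open, and back straight up.

```bash
python3 -m pendant '[{"dx":0,"dy":0,"dz":-0.0005,"wx":0,"wy":0,"wz":0},{"dx":0,"dy":0,"dz":-0.001,"wx":0,"wy":0,"wz":0},{"dx":0,"dy":0,"dz":-0.0013,"wx":0,"wy":0,"wz":0},{"dx":0,"dy":0,"dz":-0.0013,"wx":0,"wy":0,"wz":0},{"dx":0,"dy":0,"dz":-0.0013,"wx":0,"wy":0,"wz":0},{"dx":0,"dy":0,"dz":-0.0013,"wx":0,"wy":0,"wz":0},{"dx":0,"dy":0,"dz":-0.0013,"wx":0,"wy":0,"wz":0},{"dx":0,"dy":0,"dz":-0.0013,"wx":0,"wy":0,"wz":0}]' - 20
python3 -m pendant '[{"dx":0,"dy":0,"dz":0,"wx":0,"wy":0,"wz":0},{"dx":0,"dy":0,"dz":0,"wx":0,"wy":0,"wz":0},{"dx":0,"dy":0,"dz":0,"wx":0,"wy":0,"wz":0},{"dx":0,"dy":0,"dz":0,"wx":0,"wy":0,"wz":0},{"dx":0,"dy":0,"dz":0,"wx":0,"wy":0,"wz":0},{"dx":0,"dy":0,"dz":0,"wx":0,"wy":0,"wz":0},{"dx":0,"dy":0,"dz":0,"wx":0,"wy":0,"wz":0},{"dx":0,"dy":0,"dz":0,"wx":0,"wy":0,"wz":0}]' 0
python3 -m pendant '[{"dx":0,"dy":0,"dz":-0.005,"wx":0,"wy":0,"wz":0},{"dx":0,"dy":0,"dz":-0.020,"wx":0,"wy":0,"wz":0},{"dx":0,"dy":0,"dz":-0.040,"wx":0,"wy":0,"wz":0},{"dx":0,"dy":0,"dz":-0.065,"wx":0,"wy":0,"wz":0},{"dx":-0.01,"dy":0,"dz":-0.090,"wx":0,"wy":0,"wz":0},{"dx":-0.035,"dy":0,"dz":-0.110,"wx":0,"wy":0,"wz":0},{"dx":-0.060,"dy":0,"dz":-0.120,"wx":0,"wy":0,"wz":0},{"dx":-0.080,"dy":0,"dz":-0.120,"wx":0,"wy":0,"wz":0}]'
python3 -m pendant '[{"dx":0,"dy":0,"dz":0,"wx":0,"wy":0,"wz":0},{"dx":0,"dy":0,"dz":0,"wx":0,"wy":0,"wz":0},{"dx":0,"dy":0,"dz":0,"wx":0,"wy":0,"wz":0},{"dx":0,"dy":0,"dz":0,"wx":0,"wy":0,"wz":0},{"dx":0,"dy":0,"dz":0,"wx":0,"wy":0,"wz":0},{"dx":0,"dy":0,"dz":0,"wx":0,"wy":0,"wz":0},{"dx":0,"dy":0,"dz":0,"wx":0,"wy":0,"wz":0},{"dx":0,"dy":0,"dz":0,"wx":0,"wy":0,"wz":0}]'
python3 - <<'E'
from h import *
s=manip.read_state(); print(s['t'],s['position'],s['force'])
im,W=cloud('wrist'); save('j.png',im); w=np.array([.529,-.320])
r=np.hypot(*(W[...,:2]-w).transpose(2,0,1))
P=W[(r<.03)&(W[...,2]>.125)]; print('knob top z',np.percentile(P[:,2],90),(P.max(0)+P.min(0))/2,np.ptp(P,0))
P=W[(r<.03)&(abs(W[...,2]-.087)<.004)]; print('disc',np.median(P[:,2]),(P.max(0)+P.min(0))/2,np.ptp(P,0))
A=np.c_[P[:,:2],np.ones(len(P))]; print('slope',np.linalg.lstsq(A,P[:,2],rcond=None)[0])
E
```

```text
t: 26.47
position: [0.5301, -0.3215, 0.1063]
tool_rot: [0.0, 0.976, 0.22, 0.001]
force: [-2.0, 1.8, 6.5]
grip_width: 0.0207
grip_force: 41.9
t: 27.13
position: [0.5295, -0.3212, 0.1056]
tool_rot: [0.0, 0.976, 0.22, -0.0]
force: [0.1, 0.6, 0.1]
grip_width: 0.0854
grip_force: 0.0
t: 27.8
position: [0.4571, -0.3573, 0.2289]
tool_rot: [0.002, 0.976, 0.219, 0.001]
force: [0.3, -1.4, 0.1]
grip_width: 0.0855
grip_force: 0.0
t: 28.47
position: [0.4574, -0.3552, 0.2254]
tool_rot: [-0.0, 0.976, 0.22, -0.0]
force: [-0.7, -0.4, -0.3]
grip_width: 0.0852
grip_force: 0.0
28.4667 [ 0.45741791 -0.35521631  0.22540024] [-0.67480419 -0.36622911 -0.30139156]
knob top z 0.13615194465462901 [ 0.52957251 -0.32071115  0.1315553 ] [0.02235589 0.02219757 0.01182687]
disc 0.08821345710375952 [ 0.5298651  -0.32061593  0.08749384] [0.04522106 0.04556228 0.00682851]
slope [-0.00281875 -0.00322801  0.08866336]
```

View pics/j.png

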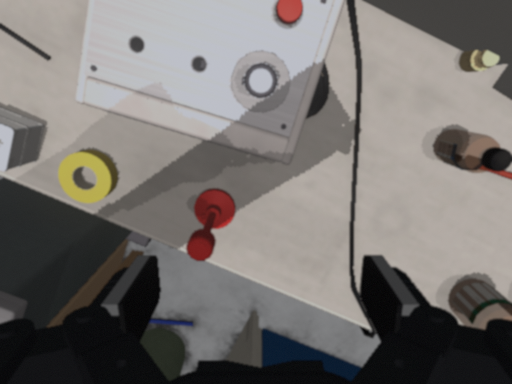

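The gauge stands flat over the right well at (262,80). Its knob top is at z = 0.136 m, meaning about 51–52 mm of rod is down. The other two wells are at (137,44) and (199,64), and the red look-alike at (215,210) and the tape at (87,177) are untouched.

```bash
python3 -c "from plant import manip; print(manip.job_done())"
```

```text
the job is handed in; nothing more can be done
None
```

The clear well is well_2 (right): it measured about 52 mm deep, against about 29 mm in well_1 and 36 mm in well_0, and the gauge was left standing flat over it with its rod bottomed, then handed in.

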